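# Roll the tube onto the chalk line

### The job

On the dark steel plate, push the thick steel tube sideways with the fingertips so that it rolls across the plate and comes to rest on the chalk line, centred over it and lying along it, ready for tacking. Only push it: never lift it, and leave the thinner solid bar and everything else where they are.

Things in the scene. Friction and masses are not known exactly. Their poses are not given: they have to be found in the camera images.
- tube: thick hollow steel tube lying on the plate, 42 mm outside diameter, 120 mm long, about 0.34 kg. Origin at the middle of its axis (21 mm above the plate top); its x axis runs along the tube, its y and z axes turn as it rolls. It lies roughly parallel to the chalk line, 65 to 105 mm to one side of it, and must roll over to it. It rolls easily and stops by itself within a few millimetres after a slow push; steel friction about 0.4.
- bar: thinner solid steel bar lying on the plate on the other side of the chalk line, 24 mm diameter, 100 mm long. Origin at the middle of its axis, 12 mm above the plate top; x runs along it. To be left alone.
- plate: fixed dark steel plate flat on the bench, 280 mm (its x) by 330 mm (its y) by 12 mm thick. Origin at the centre of its underside, on the bench; z up. Its edges are open: a tube can roll off.
- line_mid (a point): middle of the white chalk line on the plate's top face (12 mm above the bench). The line is 200 mm long and 3 mm wide and runs along this point's x axis (the plate's x); y is square to the line, z up.
- collar: small steel ring, 36 mm diameter, 18 mm high, standing flat on the plate near its edge beyond one end of the line. Origin at the centre of its underside. Leave alone.
- packer: steel packing block 30 x 50 x 20 mm high on the plate near the edge beyond the other end of the line (nearer the robot). Origin at the centre of its underside. Leave alone.
- flux_jar: jar, 60 mm diameter, 70 mm high, on the bench beyond the plate. Origin at the centre of its underside. Leave alone.
- wrench: spanner 200 mm long lying on the bench beyond the plate. Leave alone.
- hammer: hammer 280 mm long lying on the bench to the robot's right of the plate. Leave alone.
- brush: hand brush lying on the bench to the robot's left of the plate. Leave alone.

How it is judged:
By the outcome, as a careful person would: the job done as asked, in the order asked, and still so for the second after the job is handed in, with the robot touching nothing.
It also fails if it takes over 35 s, if anything falls off the work surface, if the arm or the gripper's body presses on something with over 40 N, if the wrist force passes 120 N, or if a joint passes its speed limit or range.

### The arm

A 6-joint arm with a two-finger parallel gripper is mounted at the origin on the work surface. World frame = base frame: x ahead of the robot, y to its left, z up, the work surface at z = 0. Lengths are in m, angles in degrees, forces in N, time in s.
With the tool pointing down it reaches from about 0.375 to 0.9 m from the base axis. Payload 3.1 kg.
Tool frame: the origin (TCP) lies midway between the tips of the shut fingers; the grasp point (between the pads) lies 19 mm behind it; x points along the fingers, z is the direction in which the jaws open and shut, and the axes are right-handed (so a half turn about x gives the same grasp; the last joint's range is limited). The gripper opens to 87 mm and grips with 3 to 60 N. Pads are 19 mm wide; open, the fingers measure 117 mm over their backs; the gripper's body (75 mm by 190 mm) begins 51 mm behind the grasp point.
Start: joints at [65.46, 30.224, 82.088, -0, 67.689, -10.227], TCP at [0.154, 0.606, 0.223] pointing down, gripper open.
Joint ranges: [-176.69, 176.69], [-43.24, 126.21], [12.49, 139.97], [-82, 262], [0, 151.66], [-163.58, 163.58]. Speed limits (degrees/s): [159.86, 159.86, 180, 180, 180, 180].

### API

Orientations are given as a 3x3 rotation matrix whose columns are the frame's x, y, z axes.
In Python, from rig import * gives the robot as it stands.
- The arm moves only by the tool play_rows, never from a script. Its argument "rows" is a list that holds one entry, the list of rows, each a list of 7 numbers: the shift along the tool's x, y, z in m, then the turn, a rotation vector about the tool's x, y, z in degrees, then the finger opening in m, from 0 to 0.087. A call has 1 to 12 rows; each row is the pose to reach, as a shift and turn from the pose commanded when the call began, along the tool's axes at that moment; what a row does not reach only later rows make up. A row lasts 1/10 s, in which the tool goes at most 50 mm and 8.59 degrees, less where a joint would pass 70% of its speed; a pose out of reach is approached as far as the arm can. A call with a gripper value outside its range is refused whole. The fingers move at their own pace and stop on an object; the grip force is fixed at half the most. Time passes only in rows, so rows that repeat a pose let the fingers close. It gives the time, the measured TCP pose, the force and the opening at its end, in the units of the state.
- read_state(): the state, without advancing time (a new reading comes with each control period).
- capture(name): name is "side" or "top" or "wrist"; returns a dict with "pixels" (480x640x3 uint8, red, green, blue), "intrinsics" (3x3 intrinsics, pixels), "rvec" (rotation vector, rad) and "tvec" (3), from world to camera coordinates, as OpenCV has them. Camera axes: x right, y down, z forward; pixel columns grow to the right and rows downward; lengths in m; the calibration is good to about 2 mm. A picture is of the moment at which its call begins. There is no depth.
- hand_in(): hands the job in, once; it reports no verdict.
Trained networks look in the newest picture that a camera, given by its name, has taken for a name from the list of things; names that differ only in an ending like _2 or _b are one class to them, and where a whole thing is asked for, a point or a joint stands for the part that bears it (a point fixed in the world has none). Each returns a list of dicts, best first, with "p" (0 to 1); they miss things now and then, are a little off and sometimes report something else, mostly with a low value. They report only what shows in the picture. A call takes as long as a camera call.
- trace(camera, target): "mask" (480x640 bool, what is visible of it) and "at" ([column, row] in pixels, amid what is visible of it).
The state is a dict: "time_s": time; "joint_positions": joint angles; "qvel": joint speeds; "tau": joint torques, N m; "position": TCP position; "tcp_rot": TCP orientation; "force": force on the tool from outside, world axes, zero at the start; "moment": the same for the moment, N m; "opening": opening from 0.0 (shut) to 1.0 (fully open).
Only numpy, scipy, OpenCV 4.12 (cv2) and the standard library are available. Lean on these libraries where they do the work, as an engineer would, in place of code of your own. Each camera call takes 0.05 s, during which the arm holds its last target.

## Working session

There is one attempt and no reset: what is moved stays moved. The work goes in short steps, Python scripts to look and compute and a tool call to move; the robot and the scene stay as the last step left them, time stands still between calls to the robot, and variables do not carry over. Pictures are saved under pics/ and viewed, and the job is handed in when it is done.

Besides the shell and the picture viewer there is one more tool, called after ">>>" as name(argument=value, ...), one argument or row to a line, values as JSON. play_rows: Moves the arm, as the interface text tells. Its arguments: {"type":"object","properties":{"rows":{"type":"array"}},"required":["rows"]}

```bash
mkdir -p pics
python3 - <<'E'
from rig import *
import cv2
s=read_state();print(s['time_s'],s['position'],s['tcp_rot'],s['force'],s['opening'])
for n in('side','top'):
    c=capture(n);cv2.imwrite(f'pics/{n}1.png',c['pixels'][:,:,::-1])
    print(n,c['rvec'],c['tvec'],c['intrinsics'])
    for t in('tube','bar','plate','collar','packer'):
        r=trace(n,t);print(t,[(round(d['p'],2),d['at'],int(d['mask'].sum())) for d in r[:3]])
E
```

```text
0.0 [0.15420181 0.60494309 0.22158589] [[-8.39024047e-04 -9.68961428e-01  2.47210531e-01]
 [-1.93536655e-03  2.47211729e-01  9.68959553e-01]
 [-9.99997775e-01  3.34537373e-04 -2.08271212e-03]] [0.0578376  0.48770223 0.09578855] 0.999425351026129
side [ 2.1086531  -0.60064911  0.29752304] [-0.50177393  0.21153309  1.35137247] [[586.06345213   0.         325.90534189]
 [  0.         586.06345213 240.9611835 ]
 [  0.           0.           1.        ]]
tube [(0.64, [311.3, 252.8], 708)]
bar [(0.77, [286.2, 221.2], 311)]
plate [(0.96, [288.8, 243.5], 5871)]
collar [(0.64, [317.7, 213.4], 111)]
packer [(0.67, [229.0, 191.2], 517), (0.52, [260.6, 262.1], 207)]
top [ 2.19061236 -2.14420757  0.14883678] [-0.03545653  0.61165262  0.96387741] [[445.6417786    0.         311.15462022]
 [  0.         445.6417786  234.24813341]
 [  0.           0.           1.        ]]
tube [(0.68, [306.7, 270.0], 979)]
bar [(0.73, [234.4, 259.0], 513)]
plate [(0.76, [262.0, 272.9], 16147)]
collar [(0.49, [233.8, 211.7], 140)]
packer []
```

View pics/side1.png

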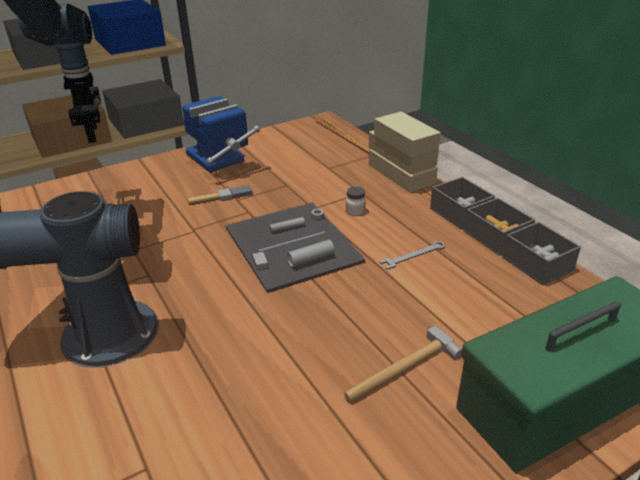

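View pics/top1.png

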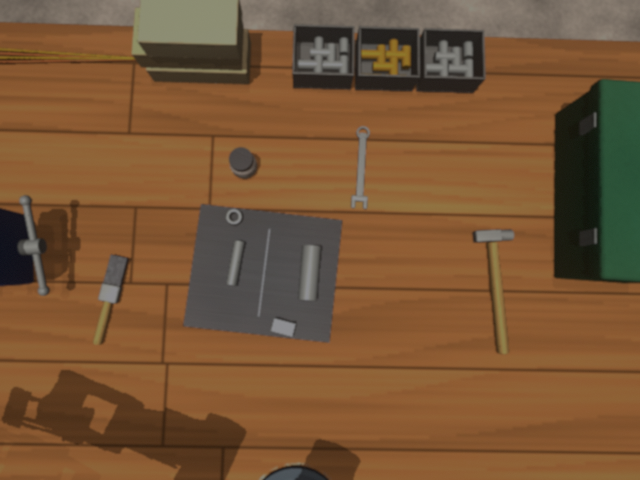

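The top picture shows the tube at about (310,272), the chalk line from (268,230) to (260,316), the bar at (236,263) on the far side, the collar at (234,215) and the packer at (283,327). Next I'll turn these pixels into positions.

```bash
cat > h.py <<'E'
from rig import *
import cv2, numpy as np
def cam(c):
    R=cv2.Rodrigues(np.array(c['rvec'],float))[0]; return np.array(c['intrinsics']),R,np.array(c['tvec'],float)
def back(c,px,z):
    K,R,t=cam(c); px=np.atleast_2d(np.array(px,float))
    d=(np.linalg.inv(K)@np.c_[px,np.ones(len(px))].T).T@R
    o=-R.T@t; return o+d*((z-o[2])/d[:,2])[:,None]
def proj(c,P):
    K,R,t=cam(c); return cv2.projectPoints(np.atleast_2d(np.array(P,float)),np.array(c['rvec'],float),t,K,None)[0][:,0]
E
python3 - <<'E'
from h import *
np.set_printoptions(precision=4,suppress=True)
c=capture('top')
print('line',back(c,[[268.5,229],[260.5,316.5]],.012))
print('plate',back(c,[[201,206],[342,219],[329,341],[184,326]],.012))
for n,z in(('tube',.033),('bar',.024),('collar',.03),('packer',.032)):
    r=trace('top',n)
    if r:
        m=r[0]['mask'];ys,xs=np.nonzero(m)
        rr=cv2.minAreaRect(np.c_[xs,ys].astype(np.float32)); print(n,r[0]['p'],rr,back(c,[rr[0]],z),back(c,cv2.boxPoints(rr),z)[:,:2].tolist())
c=capture('wrist');cv2.imwrite('pics/w1.png',c['pixels'][:,:,::-1]);K,R,t=cam(c);s=read_state();T=np.array(s['tcp_rot']);print(K, 'cam in tool',T.T@(-R.T@t-s['position']),'axes in tool\n',T.T@R.T)
E
```

```text
line [[0.6252 0.0757 0.012 ]
 [0.4265 0.0873 0.012 ]]
plate [[ 0.6753  0.233   0.012 ]
 [ 0.6524 -0.0934  0.012 ]
 [ 0.3754 -0.0676  0.012 ]
 [ 0.4024  0.2572  0.012 ]]
tube 0.78 ((309.2497253417969, 272.3793029785156), (18.851770401000977, 55.007266998291016), 3.9451863765716553) [[ 0.527  -0.0199  0.033 ]] [[0.4672933663401073, 0.0038775321066597075], [0.5895401710301036, -0.0017143084810730099], [0.5875453904338612, -0.04405805188698302], [0.46527581986986405, -0.037840582441592316]]
bar 0.73 ((235.7307891845703, 262.8461608886719), (11.570850372314453, 44.910587310791016), 11.309932708740234) [[0.5452 0.1459 0.024 ]] [[0.4980416363671895, 0.1664606408806655], [0.5975124622017925, 0.15086138797249773], [0.5929189578037373, 0.12504174545401273], [0.4935171730792347, 0.1409501113132707]]
collar 0.53 ((234.5, 217.5), (13.0, 15.0), 90.0) [[0.6474 0.1519 0.03  ]] [[0.6619143732886843, 0.16946171356597378], [0.662711803140344, 0.1355431130666719], [0.6329323021426794, 0.13438724914829878], [0.6321562824936994, 0.16818757467094672]]
packer 0.78 ((282.5, 326.5000305175781), (24.033309936523438, 15.811386108398438), 18.434947967529297) [[0.4071 0.0364 0.032 ]] [[0.39854256991645287, 0.06671616824521306], [0.4312141198519127, 0.056736835958465966], [0.41567949160557616, 0.006080824747717471], [0.3831072510592468, 0.016259203359650115]]
[[384.5091   0.     317.7187]
 [  0.     384.5091 242.4013]
 [  0.       0.       1.    ]] cam in tool [-0.1622  0.0744  0.0002] axes in tool
 [[-0.0002 -0.2733  0.9619]
 [ 0.     -0.9619 -0.2733]
 [ 1.     -0.      0.0002]]
```

>>> play_rows(
  rows=[
    [[0.01,-0.25,-0.25,40,0,0,0.087],[0.02,-0.25,-0.25,40,0,0,0.087],[0.02,-0.25,-0.25,40,0,0,0.087],[0.02,-0.25,-0.25,40,0,0,0.087],[0.03,-0.4,-0.4,60,0,0,0.087],[0.06,-0.525,-0.538,80,0,0,0.06],[0.06,-0.525,-0.538,80,0,0,0.06],[0.06,-0.525,-0.538,80,0,0,0.06],[0.06,-0.525,-0.538,80,0,0,0.06],[0.06,-0.525,-0.538,80,0,0,0.06],[0.06,-0.525,-0.538,80,0,0,0.06],[0.06,-0.525,-0.538,80,0,0,0.06]],
  ],
)

```text
time_s: 2.1
position: [0.4552, 0.086, 0.177]
tcp_rot: [[0.001, 0.076, 0.997], [0.0, 0.997, -0.076], [-1.0, 0.0, 0.001]]
force: [0.5, -0.5, 0.0]
opening: 0.691
```

>>> play_rows(
  rows=[
    [[0.017,-0.125,0.085,0,0,0,0.06],[0.017,-0.125,0.085,0,0,0,0.06],[0.017,-0.125,0.085,0,0,0,0.06],[0.017,-0.125,0.085,0,0,0,0.06],[0.017,-0.125,0.085,0,0,0,0.06],[0.017,-0.125,0.085,0,0,0,0.06]],
  ],
)

```text
time_s: 2.7
position: [0.5285, -0.0421, 0.1597]
tcp_rot: [[-0.002, 0.075, 0.997], [0.001, 0.997, -0.075], [-1.0, 0.001, -0.002]]
force: [-1.1, 1.0, 0.0]
opening: 0.687
```

Run:
```python
from h import *
np.set_printoptions(precision=4,suppress=True)
c=capture('wrist');cv2.imwrite('pics/w2.png',c['pixels'][:,:,::-1]);np.save('w2.npy',c,allow_pickle=True)
s=read_state();print(s['time_s'],s['position'],s['tcp_rot'],s['qvel'],s['opening'])
for n in ('tube','bar'):
    r=trace('wrist',n)
    for d in r[:2]:
        ys,xs=np.nonzero(d['mask']);print(n,d['p'],d['at'],cv2.minAreaRect(np.c_[xs,ys].astype(np.float32)))
```

```text
2.75 [ 0.5284 -0.0417  0.1599] [[-0.0013  0.074   0.9973]
 [ 0.0006  0.9973 -0.074 ]
 [-1.      0.0005 -0.0014]] [ 0.7705 -0.4318  0.294  -0.0853 -0.1785 -0.1352] 0.6888372208613587
tube 0.97 [312.6, 202.5] ((309.4537048339844, 204.8705596923828), (56.57358932495117, 169.17742919921875), 88.75463104248047)
```

View pics/w2.png

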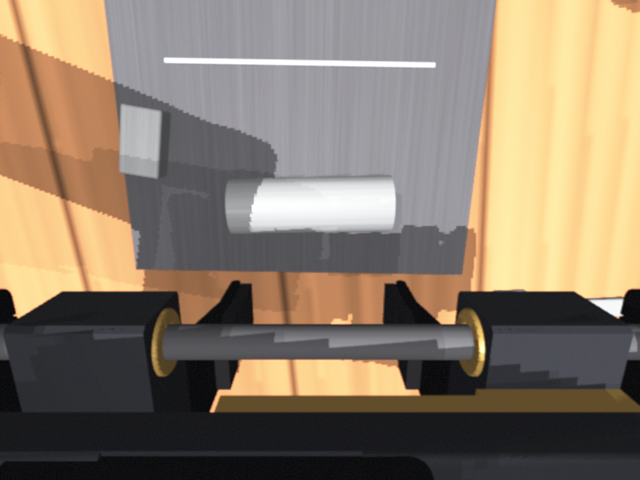

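The wrist picture shows the line from (165,61) to (435,65). The tube spans columns 226–396 and rows 176–234, nearly parallel to the line. The packer is at (142,142).

```bash
cat >> h.py <<'E'
def measure(c,mask,linewin=None,save=None):
    """line end points, and tube axis from silhouette fit"""
    from scipy.optimize import least_squares
    # tube
    ys,xs=np.nonzero(mask); lo,hi=np.percentile(xs,[12,88]).astype(int)
    cols=np.arange(lo,hi); top=np.array([ys[xs==k].min()-.5 for k in cols]); bot=np.array([ys[xs==k].max()+.5 for k in cols])
    pt=np.polyfit(cols,top,1); pb=np.polyfit(cols,bot,1)
    for _ in range(3):
        k=abs(np.polyval(pt,cols)-top)<1.2; pt=np.polyfit(cols[k],top[k],1)
        k=abs(np.polyval(pb,cols)-bot)<1.2; pb=np.polyfit(cols[k],bot[k],1)
    K,R,t=cam(c);o=-R.T@t
    n=[]
    for p in(pt,pb):
        a=[np.linalg.inv(K)@[u,np.polyval(p,u),1]@R for u in(lo,hi)]
        v=np.cross(*a);n.append(v/np.linalg.norm(v))
    # axis: points (x0,y) z=.033 ; distance of axis points from both tangent planes equal in magnitude
    def ax(x,use):
        f=lambda y:abs(n[0]@(np.array([x,y,.033])-o))-abs(n[1]@(np.array([x,y,.033])-o))
        from scipy.optimize import brentq
        y0=back(c,[[np.mean([lo,hi]),np.mean([top.mean(),bot.mean()])]],.033)[0,1]
        y=brentq(f,y0-.03,y0+.03); return y,[abs(m@(np.array([x,y,.033])-o)) for m in n]
    ends=back(c,[[xs.min()-.5,np.mean(ys)],[xs.max()+.5,np.mean(ys)]],.033)[:,0]
    A=[ax(x,0) for x in ends]
    return ends,A,pt,pb
def lineends(c,win):
    r0,r1,c0,c1=win; g=c['pixels'][r0:r1,c0:c1].astype(float).min(2)
    cs=[];rs=[]
    for k in range(g.shape[1]):
        w=g[:,k]-np.median(g[:,k]); w[w<40]=0
        if w.sum()>60: cs.append(c0+k); rs.append(r0+(w*np.arange(len(w))).sum()/w.sum())
    cs=np.array(cs);p=np.polyfit(cs,rs,1)
    e=[[cs.min(),np.polyval(p,cs.min())],[cs.max(),np.polyval(p,cs.max())]]
    return e,back(c,e,.012)
E
python3 - <<'E'
from h import *
np.set_printoptions(precision=4,suppress=True)
c=capture('wrist');r=trace('wrist','tube')
print(read_state()['position'])
print(*measure(c,r[0]['mask']),sep='\n')
print(lineends(c,(48,78,140,460)))
E
```

```text
[ 0.5291 -0.0418  0.1601]
[0.46   0.5891]
[(-0.015404736793960807, [np.float64(0.02087997041805211), np.float64(0.02087997041805211)]), (-0.0222980710368042, [np.float64(0.020845452642928093), np.float64(0.0208454526429281)])]
[ -0.0198 183.559 ]
[ -0.0195 238.6889]
([[np.int64(164), np.float64(60.44962627982347)], [np.int64(434), np.float64(65.82354755863348)]], array([[0.425 , 0.0933, 0.012 ],
       [0.6242, 0.075 , 0.012 ]]))
```

>>> play_rows(
  rows=[
    [[0.01,-0.013,-0.004,0.5,0,0,0.06],[0.03,-0.026,-0.007,1,0,0,0.06],[0.06,-0.026,-0.007,1,0,0,0.06],[0.09,-0.026,-0.007,1,0,0,0.06],[0.11,-0.026,-0.007,1,0,0,0.06],[0.125,-0.026,-0.007,1,0,0,0.06],[0.133,-0.026,-0.007,1,0,0,0.06],[0.136,-0.026,-0.007,1,0,0,0.06],[0.136,-0.026,-0.007,1,0,0,0.06],[0.136,-0.026,-0.007,1,0,0,0.06]],
  ],
)

```text
time_s: 3.95
position: [0.5211, -0.0686, 0.0244]
tcp_rot: [[0.001, 0.092, 0.996], [-0.0, 0.996, -0.092], [-1.0, -0.0, 0.001]]
force: [0.7, 0.3, -0.5]
opening: 0.691
```

Run:
```python
from h import *
np.set_printoptions(precision=4,suppress=True)
c=capture('wrist');cv2.imwrite('pics/w3.png',c['pixels'][:,:,::-1])
s=read_state();print(s['time_s'],s['position'],s['tcp_rot'],s['force'],s['opening'])
r=trace('wrist','tube');print(r[0]['p'],*measure(c,r[0]['mask']),sep='\n')
```

```text
4.0 [ 0.5211 -0.0686  0.0246] [[ 0.0015  0.0925  0.9957]
 [-0.0006  0.9957 -0.0925]
 [-1.     -0.0004  0.0015]] [-0.4889 -0.9028  0.9299] 0.6929741599947176
0.59
[0.4557 0.5938]
[(-0.015102520710942901, [np.float64(0.020633896399809535), np.float64(0.02063389639980954)]), (-0.022714850485224897, [np.float64(0.021090040448600002), np.float64(0.0210900404486)])]
[ -0.0422 157.8502]
[ -0.0331 260.4307]
```

View pics/w3.png

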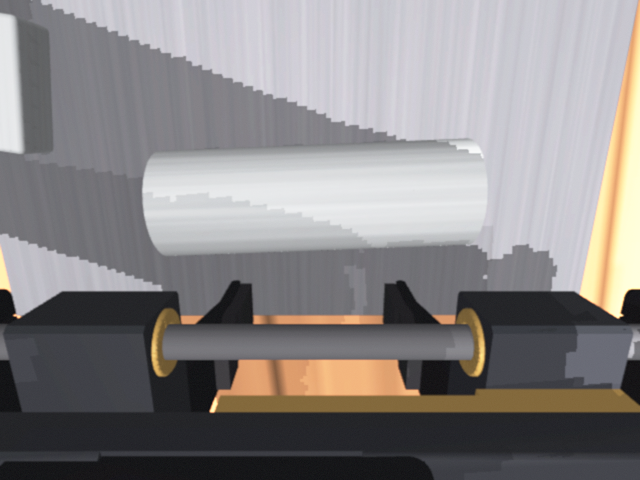

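>>> play_rows(
  rows=[
    [[0,0.003,0,0,0,0,0.06],[0,0.006,0,0,0,0,0.06],[0,0.009,0,0,0,0,0.06],[0,0.011,0,0,0,0,0.06],[0,0.013,0,0,0,0,0.06],[0,0.015,0,0,0,0,0.06],[0,0.017,0,0,0,0,0.06],[0,0.019,0,0,0,0,0.06],[0,0.021,0,0,0,0,0.06],[0,0.023,0,0,0,0,0.06],[0,0.025,0,0,0,0,0.06],[0,0.027,0,0,0,0,0.06]],
  ],
)

```text
time_s: 5.25
position: [0.5231, -0.0414, 0.0239]
tcp_rot: [[-0.0, 0.093, 0.996], [-0.0, 0.996, -0.093], [-1.0, -0.0, -0.0]]
force: [0.2, 0.6, -0.1]
opening: 0.687
```

>>> play_rows(
  rows=[
    [[0,0.002,0,0,0,0,0.06],[0,0.004,0,0,0,0,0.06],[0,0.006,0,0,0,0,0.06],[0,0.008,0,0,0,0,0.06],[0,0.01,0,0,0,0,0.06],[0,0.012,0,0,0,0,0.06],[0,0.014,0,0,0,0,0.06],[0,0.016,0,0,0,0,0.06],[0,0.018,0,0,0,0,0.06],[0,0.02,0,0,0,0,0.06],[0,0.021,0,0,0,0,0.06],[0,0.021,0,0,0,0,0.06]],
  ],
)

```text
time_s: 6.45
position: [0.525, -0.0204, 0.0238]
tcp_rot: [[-0.0, 0.092, 0.996], [0.0, 0.996, -0.092], [-1.0, 0.0, -0.0]]
force: [1.0, 0.2, -0.3]
opening: 0.69
```

```bash
cat > m.py <<'E'
from h import *
import sys
np.set_printoptions(precision=4,suppress=True)
c=capture('wrist');cv2.imwrite(f'pics/{sys.argv[1]}.png',c['pixels'][:,:,::-1])
s=read_state();print(s['time_s'],s['position'],s['tcp_rot'][:,2],s['force'],s['opening'])
r=trace('wrist','tube');e,A,pt,pb=measure(c,r[0]['mask']);print(r[0]['p'],e,A)
P=np.array([[e[0],A[0][0]],[e[1],A[1][0]]]);n=np.array([.0915,.9958])
print('yaw',np.degrees(np.arctan2(*(P[1]-P[0])[::-1])),'tube n',P.mean(0)@n,'to go mm',(.1318-P.mean(0)@n)*1e3,'tcp->tube',(P.mean(0)-s['position'][:2])@n)
E
python3 m.py w4
```

```text
6.5 [ 0.5251 -0.0205  0.0239] [ 0.9957 -0.0924 -0.0001] [ 0.3331  0.368  -0.6302] 0.6864590516651651
0.74 [0.4577 0.595 ] [(0.017569994635235172, [np.float64(0.020981134550072215), np.float64(0.02098113455007223)]), (0.010370610646157994, [np.float64(0.0208317537463502), np.float64(0.020831753746350185)])]
yaw -3.0004062571331405 tube n 0.062074283220964546 to go mm 69.72571677903545 tcp->tube 0.03446005750188749
```

View pics/w4.png

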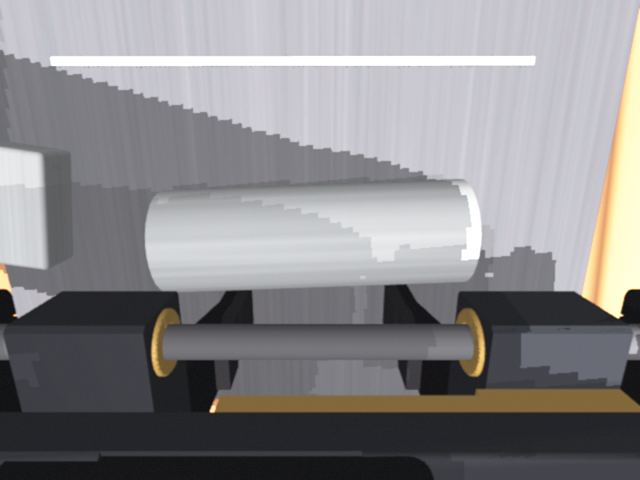

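The tube has rolled 32 mm, but it is still about 2.2° off parallel. The line is at row 61 and level, and the tube tilts from (145,240) to (480,230). A push from one side won't turn it, so I'll put one fingertip on each side with a loose gap. That lets me nudge the yaw and stops it coasting.

```bash
python3 - <<'E'
from h import *
np.set_printoptions(precision=4,suppress=True)
c=capture('wrist');print(lineends(c,(45,75,30,560)))
s=read_state();print(s['joint_positions'])
c=capture('top');r=trace('top','tube');print(r[0]['at']);r=trace('top','bar');print(r[0]['at'])
E
python3 m.py w5
```

```text
([[np.int64(50), np.float64(60.03238719722446)], [np.int64(534), np.float64(59.96770956946948)]], array([[0.4246, 0.0934, 0.012 ],
       [0.6245, 0.0748, 0.012 ]]))
[-14.4471  41.1332 104.516   -0.0032  34.3544  -9.1316]
[361.2, 168.4]
[232.5, 259.7]
6.8 [ 0.5251 -0.0207  0.0239] [ 0.9957 -0.0927 -0.    ] [ 0.4704 -0.4205 -0.4338] 0.6905682988840238
0.59 [0.4578 0.5951] [(0.01778562562318368, [np.float64(0.020891403263704082), np.float64(0.020891403263704086)]), (0.010006706099592021, [np.float64(0.020816819193612987), np.float64(0.020816819193612977)])]
yaw -3.242496705131761 tube n 0.062006992613819846 to go mm 69.79300738618016 tcp->tube 0.03457671139540382
```

>>> play_rows(
  rows=[
    [[-0.03,-0.002,0,0,0,0,0.06],[-0.06,-0.002,0,0,0,0,0.06],[-0.07,0.01,-0.001,8,0,0,0.06],[-0.07,0.02,-0.002,16,0,0,0.06],[-0.07,0.035,-0.002,24,0,0,0.06],[-0.07,0.035,-0.002,32,0,0,0.06],[-0.07,0.035,-0.002,40,0,0,0.06],[-0.07,0.035,-0.002,48,0,0,0.06],[-0.07,0.035,-0.002,56,0,0,0.06],[-0.07,0.035,-0.002,64,0,0,0.06],[-0.07,0.035,-0.002,72,0,0,0.06],[-0.07,0.035,-0.002,80,0,0,0.06]],
  ],
)

```text
time_s: 8.05
position: [0.5262, 0.0144, 0.0938]
tcp_rot: [[-0.0, 0.997, 0.076], [0.0, 0.076, -0.997], [-1.0, -0.0, -0.0]]
force: [0.2, 0.4, -0.3]
opening: 0.692
```

>>> play_rows(
  rows=[
    [[0,0,0,8,0,0,0.06],[0,0,0,8,0,0,0.06],[0,0,0,8,0,0,0.06]],
  ],
)

```text
time_s: 8.35
position: [0.5262, 0.0144, 0.0939]
tcp_rot: [[-0.0, 0.998, -0.055], [0.0, -0.055, -0.998], [-1.0, -0.0, -0.0]]
force: [0.3, 0.2, 0.1]
opening: 0.687
```

Run:
```python
from h import *
np.set_printoptions(precision=4,suppress=True)
c=capture('wrist');cv2.imwrite('pics/w6.png',c['pixels'][:,:,::-1])
s=read_state();print(s['time_s'],s['position'],s['tcp_rot'])
for a in ([.5263,.0140,.033],[.4664,.0175,.033],[.5862,.0107,.033],[.4246,.0934,.012],[.6245,.0748,.012]): print(proj(c,[a]))
```

```text
8.4 [0.5263 0.0144 0.0939] [[-0.0001  0.9985 -0.0554]
 [ 0.     -0.0554 -0.9985]
 [-1.     -0.0001 -0.    ]]
[[318.6568 261.07  ]]
[[318.2779 348.101 ]]
[[318.7414 161.0235]]
[[218.8043 387.8987]]
[[207.9343  99.2441]]
```

View pics/w6.png

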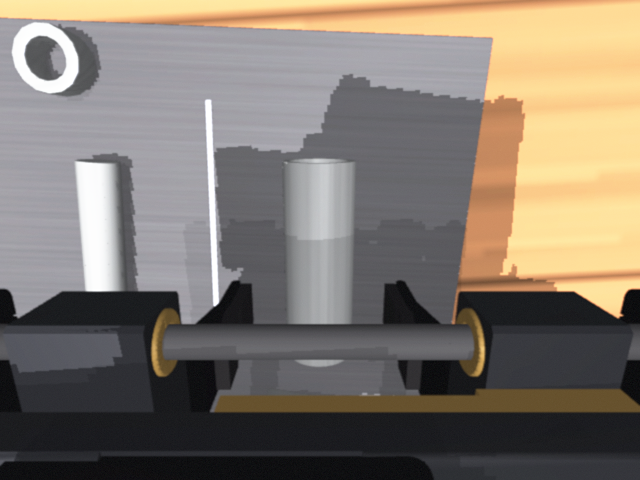

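The tube stands between the fingertips: its axis is at column 319, and the fingers are at 251 and 385. Lowering now and closing to a loose gap.

>>> play_rows(
  rows=[
    [[0.03,0,0,0,0,0,0.06],[0.05,0,0,0,0,0,0.06],[0.063,0,0,0,0,0,0.06],[0.07,0,0,0,0,0,0.06],[0.07,0,0,0,0,0,0.05],[0.07,0,0,0,0,0,0.048],[0.07,0,0,0,0,0,0.046],[0.07,0,0,0,0,0,0.045],[0.07,0,0,0,0,0,0.045]],
  ],
)

```text
time_s: 9.3
position: [0.5267, 0.0144, 0.0244]
tcp_rot: [[0.001, 0.998, -0.058], [-0.0, -0.058, -0.998], [-1.0, 0.001, 0.0]]
force: [-0.1, -0.8, -0.3]
opening: 0.526
```

Run:
```python
from h import *
np.set_printoptions(precision=4,suppress=True)
c=capture('wrist');cv2.imwrite('pics/w7.png',c['pixels'][:,:,::-1])
s=read_state();print(s['time_s'],s['position'],s['force'],s['opening']*.087)
r=trace('wrist','tube');print(r[0]['p'],r[0]['at'])
```

```text
9.35 [0.5266 0.0144 0.0243] [-0.3597  0.8036 -0.476 ] 0.045686588314587655
0.77 [319.3, 258.5]
```

View pics/w7.png

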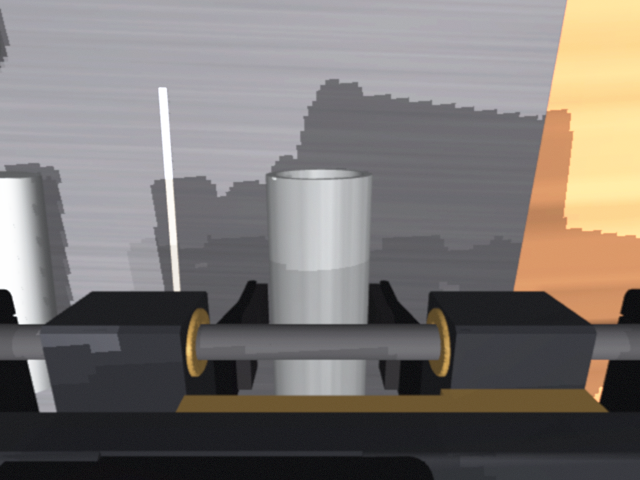

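>>> play_rows(
  rows=[
    [[0,0,0,0,0,0,0.044],[0,0,0,0,0,0,0.043],[0,0,0,1,0,0,0.043],[0,0,0,2,0,0,0.043],[0,0,0,3,0,0,0.043],[0,0,0,4,0,0,0.043],[0,0,0,5,0,0,0.043],[0,0,0,6,0,0,0.043],[0,0,0,6,0,0,0.043]],
  ],
)

```text
time_s: 10.3
position: [0.5263, 0.0144, 0.0238]
tcp_rot: [[-0.0, 0.987, -0.162], [0.0, -0.162, -0.987], [-1.0, -0.0, 0.0]]
force: [0.6, -0.2, -0.5]
opening: 0.495
```

```bash
cat > m2.py <<'E'
from h import *
import sys
np.set_printoptions(precision=4,suppress=True)
c=capture('wrist');cv2.imwrite(f'pics/{sys.argv[1]}.png',c['pixels'][:,:,::-1])
s=read_state();print(s['time_s'],s['position'],s['force'],'open',s['opening']*87,'toolyaw',np.degrees(np.arctan2(s['tcp_rot'][1,1],s['tcp_rot'][0,1])))
m=max(trace('wrist','tube'),key=lambda d:d['p'])['mask'].astype(np.uint8)
ys,xs=np.nonzero(m); r0=ys.min()+16; r1=min(280,ys.max())
rows=np.arange(r0,r1); L=np.array([xs[ys==k].min()-.5 for k in rows]);Rr=np.array([xs[ys==k].max()+.5 for k in rows])
K,R,t=cam(c);o=-R.T@t;N=[]
for v in(L,Rr):
    p=np.polyfit(rows,v,1)
    for _ in range(4):
        k=abs(np.polyval(p,rows)-v)<1.; p=np.polyfit(rows[k],v[k],1)
    a=[np.linalg.inv(K)@[np.polyval(p,u),u,1]@R for u in(r0,r1)]
    w=np.cross(*a);N.append(w/np.linalg.norm(w))
from scipy.optimize import brentq
def ax(x):
    f=lambda y:abs(N[0]@(np.array([x,y,.033])-o))-abs(N[1]@(np.array([x,y,.033])-o))
    y0=back(c,[[np.mean((L+Rr)/2),np.mean(rows)]],.033)[0,1]
    y=brentq(f,y0-.02,y0+.02); return y,abs(N[0]@(np.array([x,y,.033])-o))
A=[ax(.5265),ax(.5865)]
end=back(c,[[np.mean((L+Rr)/2),ys.min()]],.054)[0]
yaw=np.degrees(np.arctan2(A[1][0]-A[0][0],.06))
print('tube',A,'yaw',yaw,'far end top',end)
u=np.array([.99571,-.0925]);n=np.array([.0925,.99571]);mid=np.array([.52455,.0841])
ctr=np.array([.5265,A[0][0]]);print('lateral (mm) rel line',(ctr-mid)@n*1e3)
E
python3 m2.py w8
```

```text
10.35 [0.5263 0.0144 0.0239] [0.0508 0.3836 0.0803] open 42.82668563773493 toolyaw -9.319768041362503
tube [(0.014705441042811929, np.float64(0.021005571120905647)), (0.00895183883344348, np.float64(0.020915983960042593))] yaw -5.477536733495592 far end top [0.5898 0.0064 0.054 ]
lateral (mm) rel line -68.91648129926173
```

View pics/w8.png

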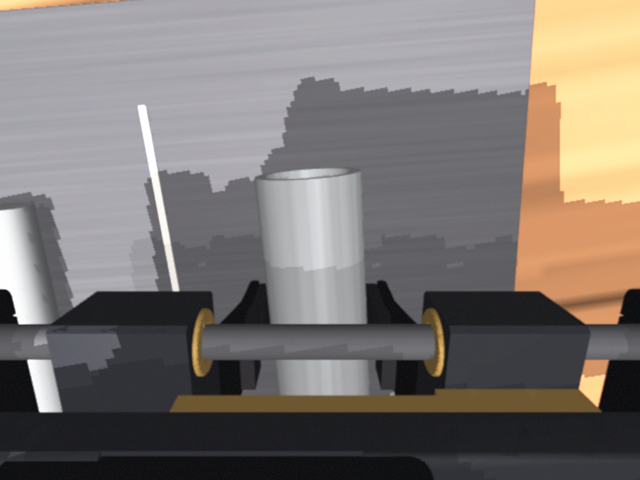

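Yaw is now -5.5° against the line's -5.3°. I'll turn the tool back square to the line and push across.

>>> play_rows(
  rows=[
    [[0,0,0,-1,0,0,0.044],[0,0,0,-2,0,0,0.044],[0,0,0,-3,0,0,0.044],[0,0,0,-4,0,0,0.044],[0,0,0,-4,0,0,0.044]],
  ],
)

```text
time_s: 10.9
position: [0.5263, 0.0144, 0.0239]
tcp_rot: [[-0.0, 0.996, -0.092], [-0.0, -0.092, -0.996], [-1.0, -0.0, 0.0]]
force: [0.2, 0.3, 0.3]
opening: 0.508
```

>>> play_rows(
  rows=[
    [[0,0,-0.001,0,0,0,0.044],[0,0,-0.003,0,0,0,0.044],[0,0,-0.005,0,0,0,0.044],[0,0,-0.007,0,0,0,0.044],[0,0,-0.009,0,0,0,0.044],[0,0,-0.012,0,0,0,0.044],[0,0,-0.015,0,0,0,0.044],[0,0,-0.018,0,0,0,0.044],[0,0,-0.021,0,0,0,0.044],[0,0,-0.024,0,0,0,0.044],[0,0,-0.027,0,0,0,0.044],[0,0,-0.03,0,0,0,0.044]],
  ],
)

```text
time_s: 12.1
position: [0.5291, 0.0446, 0.0239]
tcp_rot: [[-0.0, 0.996, -0.093], [0.0, -0.093, -0.996], [-1.0, -0.0, -0.0]]
force: [0.2, -0.3, 0.5]
opening: 0.505
```

>>> play_rows(
  rows=[
    [[0,0,-0.003,0,0,0,0.044],[0,0,-0.006,0,0,0,0.044],[0,0,-0.009,0,0,0,0.044],[0,0,-0.012,0,0,0,0.044],[0,0,-0.015,0,0,0,0.044],[0,0,-0.018,0,0,0,0.044],[0,0,-0.021,0,0,0,0.044],[0,0,-0.023,0,0,0,0.044],[0,0,-0.025,0,0,0,0.044],[0,0,-0.027,0,0,0,0.044],[0,0,-0.028,0,0,0,0.044],[0,0,-0.028,0,0,0,0.044]],
  ],
)

```text
time_s: 13.3
position: [0.5317, 0.0723, 0.0238]
tcp_rot: [[-0.0, 0.996, -0.092], [0.0, -0.092, -0.996], [-1.0, -0.0, -0.0]]
force: [-0.1, 0.0, -0.4]
opening: 0.505
```

```bash
python3 m2.py w9
```

```text
13.35 [0.5317 0.0722 0.0238] [ 0.7405  0.1467 -0.4025] open 43.65794426073301 toolyaw -5.307264846947839
tube [(0.07229643226794123, np.float64(0.02084985506033811)), (0.0666681014717998, np.float64(0.02105089442564214))] yaw -5.358977991006554 far end top [0.5953 0.066  0.054 ]
lateral (mm) rel line -11.572555426488229
```

View pics/w9.png

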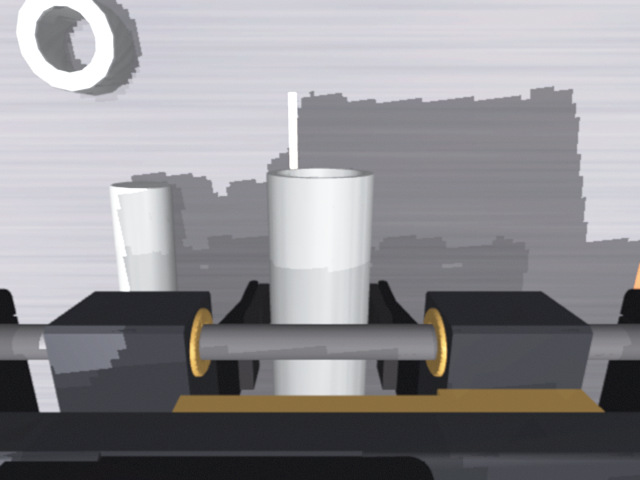

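>>> play_rows(
  rows=[
    [[0,0,-0.001,0,0,0,0.044],[0,0,-0.002,0,0,0,0.044],[0,0,-0.004,0,0,0,0.044],[0,0,-0.006,0,0,0,0.044],[0,0,-0.008,0,0,0,0.044],[0,0,-0.009,0,0,0,0.044],[0,0,-0.01,0,0,0,0.044],[0,0,-0.011,0,0,0,0.044],[0,0,-0.0115,0,0,0,0.044],[0,0,-0.0115,0,0,0,0.044],[0,0,-0.0115,0,0,0,0.044],[0,0,-0.0115,0,0,0,0.044]],
  ],
)

```text
time_s: 14.6
position: [0.5328, 0.0836, 0.0239]
tcp_rot: [[-0.0, 0.996, -0.093], [0.0, -0.093, -0.996], [-1.0, -0.0, 0.0]]
force: [-0.3, 0.4, -0.5]
opening: 0.505
```

```bash
python3 m2.py w10
python3 - <<'E'
from h import *
c=capture('wrist')
g=c['pixels'].astype(int).min(2)
for r in range(92,170,8):
    w=g[r,270:380]-np.median(g[r,270:380]); k=np.nonzero(w>30)[0]
    if len(k): 
        u=270+k.mean(); p=back(c,[[u,r]],.012)[0]; print(r,u,len(k),p, 'lat mm',((p[:2]-[.52455,.0841])@[.0925,.99571])*1e3)
E
```

```text
14.65 [0.5327 0.0836 0.0239] [-0.2175 -0.1908  0.409 ] open 43.74280721658568 toolyaw -5.31620174163126
tube [(0.08379265352998552, np.float64(0.020985726106688137)), (0.07795709215340631, np.float64(0.020867660296593895))] yaw -5.555078727734006 far end top [0.5964 0.0772 0.054 ]
lateral (mm) rel line -0.12565295365810902
92 318.5 8 [0.62443865 0.07489655 0.012     ] lat mm 0.07573153886699958
100 318.5 8 [0.62126427 0.07519017 0.012     ] lat mm 0.07446092331310523
108 292.46153846153845 39 [0.61908895 0.08658847 0.012     ] lat mm 11.222646954599893
116 291.8857142857143 35 [0.61587435 0.08719521 0.012     ] lat mm 11.529433814789531
124 292.3636363636364 33 [0.61258259 0.08735439 0.012     ] lat mm 11.383442620709797
132 291.7586206896552 29 [0.60929858 0.08798458 0.012     ] lat mm 11.707159764993648
140 291.7586206896552 29 [0.60595399 0.08835808 0.012     ] lat mm 11.76967780878212
148 291.7 30 [0.60257489 0.08876137 0.012     ] lat mm 11.858679380715111
156 295.57894736842104 19 [0.59899688 0.08743446 0.012     ] lat mm 10.206491817419217
164 319.0 9 [0.59457346 0.07743557 0.012     ] lat mm -0.15866952334434364
```

View pics/w10.png

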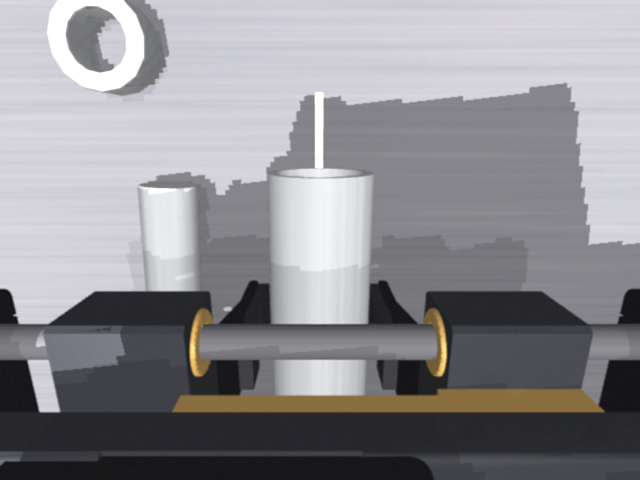

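The tube is centred on the line, with the line visible at column 319 and the tube's axis at about 320. Opening slightly and rising straight up.

>>> play_rows(
  rows=[
    [[0,0,0,0,0,0,0.046],[0,0,0,0,0,0,0.05],[0,0,0,0,0,0,0.054],[0,0,0,0,0,0,0.054],[-0.01,0,0,0,0,0,0.054],[-0.03,0,0,0,0,0,0.054],[-0.06,0,0,0,0,0,0.054],[-0.1,0,0,0,0,0,0.054],[-0.14,0,0,0,0,0,0.054],[-0.17,0,0,0,0,0,0.054],[-0.18,0,0,0,0,0,0.054],[-0.18,0,0,0,0,0,0.054]],
  ],
)

```text
time_s: 15.95
position: [0.5336, 0.0836, 0.2057]
tcp_rot: [[0.004, 0.996, -0.092], [-0.0, -0.092, -0.996], [-1.0, 0.004, -0.0]]
force: [0.4, -0.2, -0.6]
opening: 0.623
```

```bash
python3 m2.py w11
python3 - <<'E'
from h import *
c=capture('side');cv2.imwrite('pics/side2.png',c['pixels'][150:330,180:420,::-1].repeat(3,0).repeat(3,1))
E
```

```text
16.0 [0.5324 0.0836 0.204 ] [-0.3742 -0.5843 -1.416 ] open 54.108242116129695 toolyaw -5.3083324141986745
tube [(0.08406831485059965, np.float64(0.020879620624555693)), (0.07817549825512715, np.float64(0.02081459748801633))] yaw -5.609236096468728 far end top [0.5941 0.0778 0.054 ]
lateral (mm) rel line 0.14882577989058532
```

View pics/w11.png

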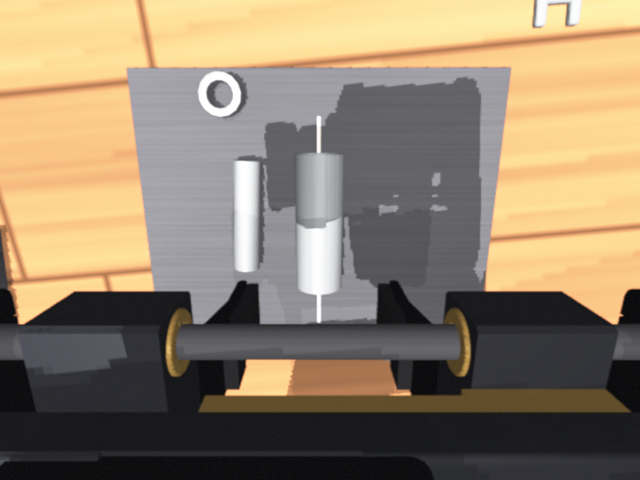

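View pics/side2.png

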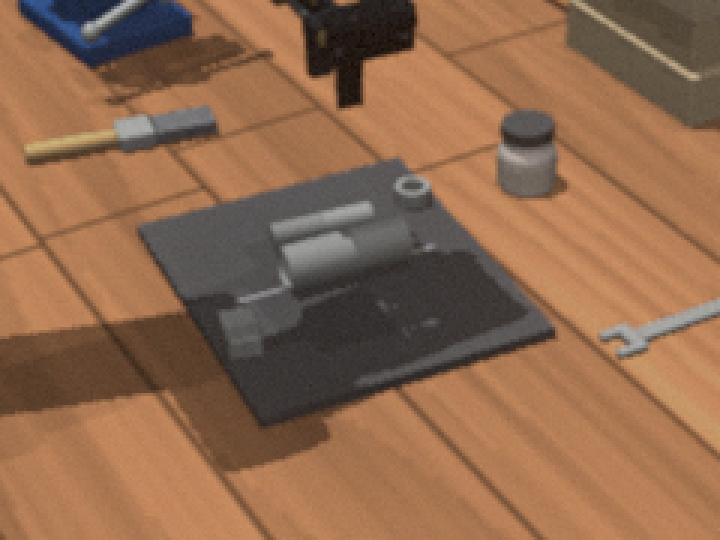

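The wrist view shows the line coming out at column 319 from both ends of the tube, with the bar and collar where they were. I'll check once more that the tube is at rest, then hand in.

```bash
python3 m2.py w12 && python3 -c "
from rig import *
print(hand_in())"
```

```text
16.15 [0.5314 0.0837 0.202 ] [-0.8633  0.0092 -0.2373] open 53.777908286228794 toolyaw -5.314958989024301
tube [(0.08379783479993726, np.float64(0.021196136815959124)), (0.07810932755569143, np.float64(0.021076958800843572))] yaw -5.415935690644278 far end top [0.594  0.0775 0.054 ]
lateral (mm) rel line -0.12049391135446745
the job is handed in; nothing more can be done
None
```

The tube is on the chalk line and the job is handed in, at about 16 s of the 35 s allowed.

**What I did:** I pushed it the first 32 mm from behind with both fingertips. That left it about 2° off parallel, so I put one fingertip loosely on each side, nudged it square and pushed it the rest of the way. It was never lifted. The gap was slightly under 1 mm at its narrowest, so I can't rule out brief light contact on both sides while turning it. I then opened the fingers and raised the arm clear.

**Last checks:**
- **Across the line:** the last two readings were +0.15 mm and -0.12 mm from the line's centre. Their difference is about the measuring noise, so the tube looked at rest.
- **Angle:** the tube reads -5.4° and the line -5.3°, so they agree to within 0.3° over the last readings.
- **Along the line:** the tube sits very roughly 8 mm beyond the line's midpoint, away from the robot. It lies wholly on the line, so I did not correct this.
- **Other items:** the bar, collar and packer look unmoved in the pictures, though I did not re-measure them. Forces stayed near zero.

The packer was not found in the first top view, though a repeat found it. A later top-view detection of the tube landed on the wrench, so I ignored it and relied on the wrist camera.

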